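# Draw the brush jar from the packed sloping crate

## Robot

A 7-joint arm with a two-finger parallel gripper is mounted at the origin on the work surface; the furniture and walls round the work are solid. World frame = base frame: x ahead of the robot, y to its left, z up, the work surface at z = 0. Lengths are in m, angles in rad, forces in N, time in s.
With the tool pointing down it reaches from about 0.4 to 0.85 m from the base axis. Payload 4.5 kg.
Tool frame: the origin (TCP) lies on the centre line of the jaws, within the pads' length; the fingertips stand 25 mm ahead of it and the grasp point (between the pads) lies 6 mm ahead of it; z points along the fingers, y is the direction in which the jaws open and shut (so a half turn about z gives the same grasp; the last joint's range is limited). The gripper opens to 88 mm and grips with 3 to 60 N. Pads are 18 mm wide; open, the fingers measure 123 mm over their backs; the gripper's body (75 mm by 187 mm) begins 45 mm behind the grasp point.
Start: joints at [-1.226, 0.689, -0.195, 1.565, 0.157, 0.902, -0.215], TCP at [0.191, 0.595, 0.264] pointing down, gripper open.
Joint ranges: [-3.01, 3.01], [-0.46, 2.08], [-1.47, 1.51], [0.13, 2.56], [-1, 4.14], [0.04, 2.09], [-2.66, 2.66]. Speed limits (rad/s): [2.57, 2.57, 3.14, 3.14, 3.14, 3.14, 3.14].

## Interface

Orientations are given as a unit quaternion [x, y, z, w].
In Python, from plant import r, eyes gives the robot as it stands.
- The arm moves only by the tool servo_tool, never from a script. Its argument "deltas" is a list of rows, each an object of numbers: "dx", "dy", "dz": the shift along the tool's x, y, z in units of 60 mm (1.0 is 60 mm); "ax", "ay", "az": the turn, a rotation vector about the tool's x, y, z in units of 6 degrees (1.0 is 6 degrees); "hand": the finger opening in mm, from 0 to 88.1. A call has 1 to 10 rows; each row is the pose to reach, as a shift and turn from the pose commanded when the call began, along the tool's axes at that moment; what a row does not reach only later rows make up. A row lasts 1/8 s, in which the tool goes at most 62.5 mm and 10.7 degrees, less where a joint would pass 70% of its speed; a pose out of reach is approached as far as the arm can. A call with a gripper value outside its range is refused whole. The fingers move at their own pace and stop on an object; "newtons" is the grip in N (left out, the last holds). Time passes only in rows, so rows that repeat a pose let the fingers close. It gives the time, the measured TCP pose, the force and the opening at its end, in the units of the state.
- r.get_state(): the state, without advancing time (a new reading comes with each control period).
- eyes.snapshot(name): name is "scene" or "top"; returns (picture, depth): 400x640x3 uint8, red, green, blue; 400x640 float32, m along the optical axis (not along the pixel's ray), 0 where there is no reading.
- eyes.camera_model(name): a dict with "fx", "fy", "cx", "cy" (pixels), "pose" (4x4, takes a point from camera to world coordinates). Camera axes: x right, y up, looking along -z (the intrinsics and any distortion apply to the point x, -y, -z); pixel columns grow to the right and rows downward; lengths in m; the calibration is good to about 2 mm. A picture is of the moment at which its call begins. camera_model takes no time and is no camera call.
- r.finish_job(): hands the job in, once; it reports no verdict.
The state is a dict: "clock": time; "q": joint angles; "qd": joint speeds; "joint_torque": joint torques, N m; "tool_pos": TCP position; "eef_rot": TCP orientation; "contact_force": force on the tool from outside, world axes, zero at the start; "moment": the same for the moment, N m; "opening": opening from 0.0 (shut) to 1.0 (fully open).
Only numpy, scipy, OpenCV 4.12 (cv2) and the standard library are available. Lean on these libraries where they do the work, as an engineer would, in place of code of your own. Each camera call takes 0.05 s, during which the arm holds its last target.

## Task

Nine square jars of flux paste are packed tight in the sloping crate. Draw out the one whose cap carries the flat brush handle and stand it upright in the shallow tray, setting it down rather than dropping it. Leave the other eight jars standing in the crate, and do not disturb the other things on the table.

Things in the scene. Friction and masses are not known exactly. Their poses are not given: they have to be found in the camera images.
- brush_jar_mid (a point): Centre of the wanted jar, 53 mm above its underside: square grey jar 48x48x56 mm whose white cap carries a flat-sided brush handle (106 mm tall in all). z = its axis, up the handle. The handle is 18 mm thick along y, 30 mm wide along x, from 9 to 53 mm above this point. 0.13 to 0.25 kg. Starts in the crate's middle row, left, middle or right, its y across the slope, jars or walls touching all four sides.
- crate_floor (a point): Centre of the inner floor of a fixed plywood crate on a stand, sloping 30 degrees, low edge towards the robot. x = up the slope, away from the robot; y = level, across; z = square out of the floor, leaning 30 degrees towards the robot. Inside 146x146 mm, walls 42 mm tall, 6 mm thick. Nine jars fill it, three rows of three, 48 mm apart, standing square to the floor, against the low wall.
- tray_floor (a point): Centre of the inner floor (4 mm above the table) of a fixed, shallow aluminium tray, 130x130 mm outside, 122x122 mm inside, rim 14 mm above the table. x and y run along its sides, z up.
- jar_1_mid (a point): One of eight plain jars: the same square grey body, 48x48x56 mm, but with a low round white cap, 24 mm diameter and 22 mm tall (overall 78 mm). The point is on its axis, 39 mm above its underside; z = its axis. It stands in the crate.
- jar_2_mid (a point): One of eight plain jars: the same square grey body, 48x48x56 mm, but with a low round white cap, 24 mm diameter and 22 mm tall (overall 78 mm). The point is on its axis, 39 mm above its underside; z = its axis. It stands in the crate.
- jar_3_mid (a point): One of eight plain jars: the same square grey body, 48x48x56 mm, but with a low round white cap, 24 mm diameter and 22 mm tall (overall 78 mm). The point is on its axis, 39 mm above its underside; z = its axis. It stands in the crate.
- jar_4_mid (a point): One of eight plain jars: the same square grey body, 48x48x56 mm, but with a low round white cap, 24 mm diameter and 22 mm tall (overall 78 mm). The point is on its axis, 39 mm above its underside; z = its axis. It stands in the crate.
- jar_5_mid (a point): One of eight plain jars: the same square grey body, 48x48x56 mm, but with a low round white cap, 24 mm diameter and 22 mm tall (overall 78 mm). The point is on its axis, 39 mm above its underside; z = its axis. It stands in the crate.
- jar_6_mid (a point): One of eight plain jars: the same square grey body, 48x48x56 mm, but with a low round white cap, 24 mm diameter and 22 mm tall (overall 78 mm). The point is on its axis, 39 mm above its underside; z = its axis. It stands in the crate.
- jar_7_mid (a point): One of eight plain jars: the same square grey body, 48x48x56 mm, but with a low round white cap, 24 mm diameter and 22 mm tall (overall 78 mm). The point is on its axis, 39 mm above its underside; z = its axis. It stands in the crate.
- jar_8_mid (a point): One of eight plain jars: the same square grey body, 48x48x56 mm, but with a low round white cap, 24 mm diameter and 22 mm tall (overall 78 mm). The point is on its axis, 39 mm above its underside; z = its axis. It stands in the crate.
- torch_light: a black torch (flashlight) lying on the table, 104 mm long, 31 mm thick; a bystander, origin at the centre of its underside.
- tape_measure: a tape measure, 32x82 mm in plan, 60 mm tall; a bystander, origin at the centre of its underside.
- coupon_1: a flat steel test coupon, 30x60x8 mm; a bystander, origin at the centre of its underside.
Things that resemble listed ones, but are neither listed nor needed, are in the scene too. What is shaped like the part that bears jar_1_mid but purple is not meant.

How it is judged:
On the way:
1. the brush jar is drawn wholly clear of the crate's walls (z of brush_jar_mid in the frame of crate_floor above 0.1 m), for 0.1 s.
At the end, for the whole second after the job is handed in: The brush jar stands released, at rest and upright (within 7 degrees) on the tray's floor, centre within 40 mm of the tray's along each side; all eight plain jars are in the crate (mid point within its walls, 0 to 55 mm above its floor; 39 mm when seated; within 34 degrees of square to it) (x of brush_jar_mid in the frame of tray_floor between -0.04 and 0.04 m and y of brush_jar_mid in the frame of tray_floor between -0.04 and 0.04 m and z of brush_jar_mid in the frame of tray_floor between 0.047 and 0.059 m and angle between brush_jar_mid's own z axis and vertical below 0.12 rad and linear speed of brush_jar below 0.02 m/s and z of jar_1_mid in the frame of crate_floor between 0 and 0.055 m and x of jar_1_mid in the frame of crate_floor between -0.075 and 0.075 m and y of jar_1_mid in the frame of crate_floor between -0.075 and 0.075 m and angle between the z axis of each of jar_1_mid, jar_2_mid, jar_3_mid, jar_4_mid, jar_5_mid, jar_6_mid, jar_7_mid, jar_8_mid and the z axis of crate_floor, either way round below 0.6 rad and z of jar_2_mid in the frame of crate_floor between 0 and 0.055 m and x of jar_2_mid in the frame of crate_floor between -0.075 and 0.075 m and y of jar_2_mid in the frame of crate_floor between -0.075 and 0.075 m and z of jar_3_mid in the frame of crate_floor between 0 and 0.055 m and x of jar_3_mid in the frame of crate_floor between -0.075 and 0.075 m and y of jar_3_mid in the frame of crate_floor between -0.075 and 0.075 m and z of jar_4_mid in the frame of crate_floor between 0 and 0.055 m and x of jar_4_mid in the frame of crate_floor between -0.075 and 0.075 m and y of jar_4_mid in the frame of crate_floor between -0.075 and 0.075 m and z of jar_5_mid in the frame of crate_floor between 0 and 0.055 m and x of jar_5_mid in the frame of crate_floor between -0.075 and 0.075 m and y of jar_5_mid in the frame of crate_floor between -0.075 and 0.075 m and z of jar_6_mid in the frame of crate_floor between 0 and 0.055 m and x of jar_6_mid in the frame of crate_floor between -0.075 and 0.075 m and y of jar_6_mid in the frame of crate_floor between -0.075 and 0.075 m and z of jar_7_mid in the frame of crate_floor between 0 and 0.055 m and x of jar_7_mid in the frame of crate_floor between -0.075 and 0.075 m and y of jar_7_mid in the frame of crate_floor between -0.075 and 0.075 m and z of jar_8_mid in the frame of crate_floor between 0 and 0.055 m and x of jar_8_mid in the frame of crate_floor between -0.075 and 0.075 m and y of jar_8_mid in the frame of crate_floor between -0.075 and 0.075 m); the robot touches nothing.
It fails at once if the brush jar is dropped or slammed into the tray (faster than 0.45 m/s over the last 20 mm) (z of brush_jar_mid in the frame of tray_floor between 0 and 0.073 m and horizontal distance between brush_jar_mid and tray_floor below 0.09 m and linear speed of brush_jar above 0.45 m/s).
It fails at once if another thing on the table is moved more than 30 mm (distance of any of torch_light, tape_measure, coupon_1 from where it was at the start of the episode above 0.03 m).
It also fails if it takes over 40 s, if anything falls off the work surface, if the arm or the gripper's body presses on something with over 40 N, if the wrist force passes 120 N, or if a joint passes its speed limit or range.

## Working session

There is one attempt and no reset: what is moved stays moved. The work goes in short steps, Python scripts to look and compute and a tool call to move; the robot and the scene stay as the last step left them, time stands still between calls to the robot, and variables do not carry over. Pictures are saved under pics/ and viewed, and the job is handed in when it is done.

Besides the shell and the picture viewer there is one more tool, called after "Call:" by a JSON object that holds its "op" and its "data". servo_tool: Moves the arm, as the interface text tells. Its arguments: {"type":"object","properties":{"deltas":{"type":"array","items":{"type":"object","properties":{"dx":{"type":"number"},"dy":{"type":"number"},"dz":{"type":"number"},"ax":{"type":"number"},"ay":{"type":"number"},"az":{"type":"number"},"hand":{"type":"number"}}}},"newtons":{"type":"number"}},"required":["deltas"]}

```bash
mkdir -p pics; ls; python3 - <<'E'
from plant import r, eyes
import cv2,numpy as np
for n in ["scene","top"]:
    p,d=eyes.snapshot(n)
    cv2.imwrite(f"pics/{n}0.png",p[:,:,::-1]); np.save(f"{n}0.npy",d)
    m=eyes.camera_model(n); print(n,{k:np.round(v,4).tolist() if k!='x' else 0 for k,v in m.items() if not isinstance(v,str)})
s=r.get_state(); print(s)
E
```

```text
pics
scene {'fx': 458.9704, 'fy': 458.9704, 'cx': 322.7671, 'cy': 202.9061, 'pose': [[0.8616, 0.3465, -0.371, 0.0184], [-0.5074, 0.6103, -0.6083, -0.6154], [0.0157, 0.7124, 0.7016, 0.8798], [0.0, 0.0, 0.0, 1.0]]}
top {'fx': 395.2139, 'fy': 395.2139, 'cx': 324.3878, 'cy': 198.3167, 'pose': [[0.0311, 0.9752, -0.219, 0.2186], [-0.9995, 0.0293, -0.0114, 0.0719], [-0.0047, 0.2192, 0.9757, 1.0684], [0.0, 0.0, 0.0, 1.0]]}
{'clock': 0.1, 'q': array([-1.22619616,  0.68989239, -0.19452471,  1.56621976,  0.15733228,
        0.90250345, -0.21511304]), 'qd': array([ 2.11790962e-03, -4.69613298e-03,  6.55447935e-04, -1.89703103e-03,
        8.94646406e-04, -1.26927322e-03,  5.87344412e-05]), 'joint_torque': array([-3.08452421e-03, -5.28516698e+01, -1.27197560e+00, -1.53840709e+01,
       -5.26754244e-02,  1.93282431e-03,  5.23733104e-05]), 'tool_pos': array([0.19102312, 0.59454961, 0.26300055]), 'eef_rot': array([ 1.54733640e-01,  9.87955888e-01, -8.12380064e-04, -5.56132844e-05]), 'contact_force': array([-0.76094603,  0.17141061,  0.63661127]), 'moment': array([0.02229738, 0.0122737 , 0.00690341]), 'opening': 1.0028693690399182}
```

View pics/scene0.png

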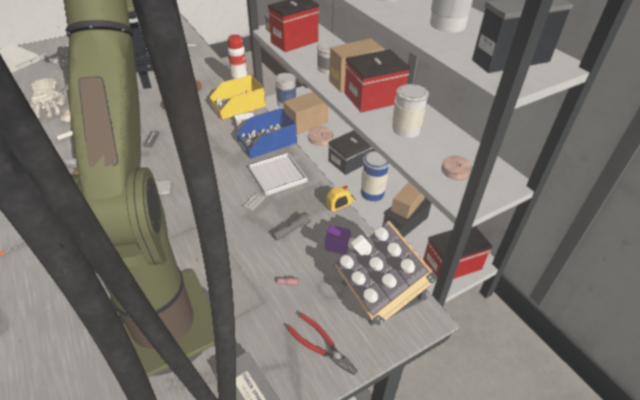

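View pics/top0.png

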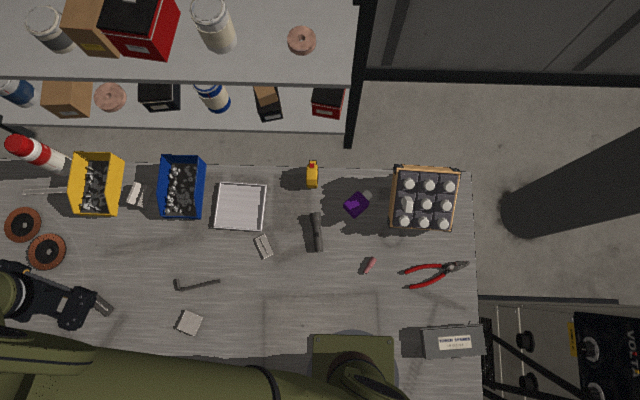

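```bash
cat > h.py <<'E'
from plant import r, eyes
import cv2,numpy as np
from scipy.spatial.transform import Rotation as R
def cloud(d,m):
    v,u=np.mgrid[0:400,0:640]
    P=np.stack([(u-m['cx'])/m['fx']*d,-(v-m['cy'])/m['fy']*d,-d],-1)
    T=np.array(m['pose']); return P@T[:3,:3].T+T[:3,3]
def proj(X,m):
    T=np.array(m['pose']); p=(np.atleast_2d(X)-T[:3,3])@T[:3,:3]
    return np.stack([m['cx']+m['fx']*p[:,0]/-p[:,2], m['cy']-m['fy']*p[:,1]/-p[:,2]],-1)
E
python3 - <<'E'
from h import *
a=cv2.imread('pics/scene0.png')[210:330,310:450]; b=cv2.imread('pics/top0.png')[150:250,370:480]
cv2.imwrite('pics/z1.png',np.hstack([cv2.resize(a,(400,400),interpolation=2),cv2.resize(b,(400,400),interpolation=2)]))
print(eyes.camera_model('top').keys())
C=cloud(np.load('top0.npy'),eyes.camera_model('top')); np.set_printoptions(precision=3,suppress=True)
for u,v in [(240,205),(217,184),(265,186),(264,229),(212,226),(425,270),(392,228),(456,230),(396,170),(460,170),(406,205),(403,184),(425,203),(429,186),(444,223),(315,235),(313,168),(356,204),(350,100),(345,128)]: print((u,v),C[v,u])
C=cloud(np.load('scene0.npy'),eyes.camera_model('scene'));print()
for u,v in [(362,244),(381,233),(347,261),(377,263),(408,265),(371,295),(277,173),(340,235)]: print((u,v),C[v,u])
E
```

```text
dict_keys(['fx', 'fy', 'cx', 'cy', 'pose'])
(240, 205) [0.432 0.316 0.005]
(217, 184) [0.49  0.386 0.001]
(265, 186) [0.485 0.249 0.016]
(264, 229) [0.368 0.246 0.   ]
(212, 226) [0.371 0.388 0.004]
(425, 270) [ 0.271 -0.189  0.001]
(392, 228) [ 0.381 -0.102  0.001]
(456, 230) [ 0.381 -0.276 -0.   ]
(396, 170) [ 0.505 -0.091  0.133]
(460, 170) [ 0.786 -0.553 -0.754]
(406, 205) [ 0.413 -0.11   0.158]
(403, 184) [ 0.47  -0.108  0.134]
(425, 203) [ 0.424 -0.16   0.135]
(429, 186) [ 0.461 -0.166  0.154]
(444, 223) [ 0.381 -0.212  0.107]
(315, 235) [0.352 0.106 0.026]
(313, 168) [0.527 0.117 0.06 ]
(356, 204) [0.435 0.    0.049]
(350, 100) [ 0.877  0.006 -0.24 ]
(345, 128) [ 0.899  0.011 -0.55 ]

(362, 244) [ 0.415 -0.126  0.147]
(381, 233) [ 0.465 -0.124  0.151]
(347, 261) [ 0.383 -0.122  0.106]
(377, 263) [ 0.424 -0.171  0.128]
(408, 265) [ 0.46  -0.222  0.155]
(371, 295) [ 0.379 -0.218  0.105]
(277, 173) [0.429 0.316 0.004]
(340, 235) [ 0.438 -0.011  0.049]
```

View pics/z1.png

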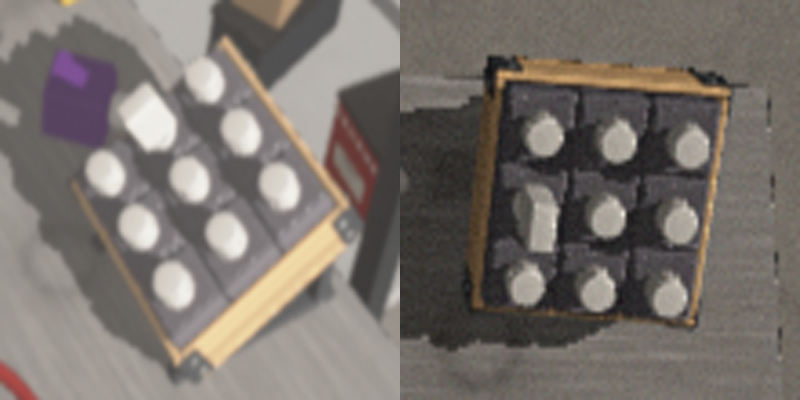

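```bash
cat > fit.py <<'E'
from h import *
from scipy.optimize import least_squares
np.set_printoptions(precision=4,suppress=True)
def fr(p):
    return R.from_euler('zy',[p[3],0]).as_matrix()@R.from_euler('y',-30,degrees=True).as_matrix(), np.array(p[:3])
# crate z=(-.5,0,.866)
def centers(p,cams=('top','scene')):
    Q,t=fr(p); out={}
    for n in cams:
        m=eyes.camera_model(n); C=cloud(np.load(n+'0.npy'),m); I=cv2.imread(f'pics/{n}0.png').astype(int)
        L=(C-t)@Q
        # all points
        sel=(abs(L[...,0])<.09)&(abs(L[...,1])<.09)&(L[...,2]>.03)&(L[...,2]<.13)
        out[n]=(L,sel,I)
    return out
if __name__=='__main__':
    p=np.array([.45,-.17,.07,0.0])
    # init: fit from approx cap tops
    ob=np.array([[.461,-.166,.154],[.424,-.165,.132],[.381,-.215,.106],[.381,-.119,.106]]); mo=np.array([[.047,0,.078],[-.001,0,.078],[-.049,-.048,.078],[-.049,.048,.078]])
    f=lambda p:((mo@fr(p)[0].T+fr(p)[1])-ob).ravel()
    p=least_squares(f,p).x; print(p)
    caps=[(x,y) for x in(-.049,-.001,.047) for y in(-.048,0,.048) if not(x==-.001 and y==.048)]
    for it in range(6):
        O=centers(p); src=[];dst=[]
        for n in O:
            L,s,I=O[n]
            for x,y in caps:
                k=s&(np.hypot(L[...,0]-x,L[...,1]-y)<.017)&(abs(L[...,2]-.078)<.006)
                q=L[k]
                if len(q)<8: continue
                c=np.r_[(q[:,:2].max(0)+q[:,:2].min(0))/2,np.median(q[:,2])]
                src.append([x,y,.078]);dst.append(c)
                if it==5: print(n,(x,y),len(q),c)
        Q,t=fr(p); W=np.array(dst)@Q.T+t; mo=np.array(src)
        p=least_squares(lambda p:((mo@fr(p)[0].T+fr(p)[1])-W).ravel(),p).x
    print('p',p,'yaw deg',np.degrees(p[3])); np.save('p.npy',p)
    O=centers(p)
    for n in O:
        L,s,I=O[n]
        k=s&(abs(L[...,0]+.001)<.03)&(abs(L[...,1]-.048)<.03)&(L[...,2]>.088)
        q=L[k]; print(n,'handle',len(q),q.min(0),q.max(0),np.median(q,0))
        print(np.histogram(q[:,2],10))
E
python3 fit.py
```

```text
[ 0.462  -0.1659  0.0635  0.0079]
top (-0.049, -0.048) 79 [-0.0485 -0.0486  0.0781]
top (-0.049, 0) 77 [-0.0483  0.0002  0.078 ]
top (-0.049, 0.048) 77 [-0.048   0.0485  0.0781]
top (-0.001, -0.048) 83 [-0.0002 -0.0475  0.0786]
top (-0.001, 0) 81 [-0.0002  0.0002  0.0785]
top (0.047, -0.048) 81 [ 0.0478 -0.0476  0.0785]
top (0.047, 0) 84 [0.0481 0.0003 0.0785]
top (0.047, 0.048) 81 [0.048  0.0482 0.0784]
scene (-0.049, -0.048) 112 [-0.0499 -0.048   0.0778]
scene (-0.049, 0) 107 [-0.0501 -0.0002  0.0778]
scene (-0.049, 0.048) 97 [-0.0495  0.0474  0.0777]
scene (-0.001, -0.048) 112 [-0.0021 -0.0488  0.0777]
scene (-0.001, 0) 101 [-0.0012  0.0001  0.0777]
scene (0.047, -0.048) 113 [ 0.0464 -0.0484  0.0777]
scene (0.047, 0) 107 [ 0.0459 -0.0006  0.0773]
scene (0.047, 0.048) 95 [0.0457 0.0487 0.0776]
p [ 0.4607 -0.1668  0.0623 -0.0431] yaw deg -2.4713882415459443
top handle 116 [-0.0142  0.0394  0.0885] [0.0149 0.0573 0.1111] [0.0021 0.0492 0.1062]
(array([ 4,  4,  3,  4,  4,  6,  9, 34, 35, 13]), array([0.0885, 0.0908, 0.093 , 0.0953, 0.0975, 0.0998, 0.1021, 0.1043,
       0.1066, 0.1089, 0.1111]))
scene handle 158 [-0.0167  0.0373  0.088 ] [0.0131 0.0573 0.1112] [-0.0015  0.0426  0.1043]
(array([ 9,  8,  8,  8,  8, 13, 24, 45, 32,  3]), array([0.088 , 0.0903, 0.0927, 0.095 , 0.0973, 0.0996, 0.1019, 0.1042,
       0.1065, 0.1089, 0.1112]))
```

```bash
cat > tgt.py <<'E'
from fit import *
p=np.load('p.npy'); Q,t=fr(p)
Rt=np.stack([-Q[:,0],Q[:,1],-Q[:,2]],1)  # tool x=-crate x (as now), y, z=-crate z
def deltas(pos,Rg):
    s=r.get_state(); R0=R.from_quat(s['eef_rot']).as_matrix()
    d=R0.T@(np.array(pos)-s['tool_pos'])/.06
    a=R.from_matrix(R0.T@Rg).as_rotvec(degrees=True)/6
    print('t',s['clock'],'tcp',s['tool_pos'],'deltas',d,'turn',a)
E
python3 - <<'E'
from tgt import *
for n in('top','scene'):
    C=cloud(np.load(n+'0.npy'),eyes.camera_model(n))
    k=(C[...,2]>.009)&(C[...,2]<.02)&(abs(C[...,0]-.43)<.09)&(abs(C[...,1]-.316)<.09)
    q=C[k][:,:2]; print(n,cv2.minAreaRect((q*1000).astype(np.float32)),len(q), q.min(0),q.max(0))
g=t+Q@np.array([-.001,.048,.088+.006]); print('grasp tcp',g,'tool z',Rt[:,2])
for h in(.1,): 
    deltas(g+h*Q[:,2],Rt)
s=r.get_state(); R0=R.from_quat(s['eef_rot']).as_matrix()
Rv=np.stack([-np.r_[np.cos(p[3]),np.sin(p[3]),0],[-np.sin(p[3]),np.cos(p[3]),0],[0,0,-1]],1)
deltas([.40,.2,.3],Rv)
E
```

```text
top ((419.47808837890625, 310.3677062988281), (138.80459594726562, 146.05828857421875), 87.89501953125) 415 [0.3444 0.2434] [0.4949 0.381 ]
scene ((418.3454895019531, 312.10693359375), (141.0607452392578, 149.7354278564453), 88.26780700683594) 276 [0.3414 0.2439] [0.4939 0.383 ]
grasp tcp [ 0.415  -0.1168  0.1432] tool z [ 0.4995 -0.0216 -0.866 ]
t 0.1 tcp [0.191  0.5945 0.263 ] deltas [ -6.3748 -10.3665   0.5704] turn [-0.6841 -4.9706 -2.4924]
t 0.1 tcp [0.191  0.5945 0.263 ] deltas [-5.3267 -5.1971 -0.6075] turn [-0.0156 -0.0007 -2.5552]
```

Call:
{"op": "servo_tool", "data": {"deltas": [{"dx": -0.9,"dy": -0.9,"dz": -0.2,"az": -0.6,"hand": 88},{"dx": -1.5,"dy": -1.5,"dz": -0.4,"az": -1.2,"hand": 60},{"dx": -2.1,"dy": -2.1,"dz": -0.6,"az": -1.8,"hand": 32},{"dx": -2.8,"dy": -2.8,"dz": -0.6,"az": -2.5,"hand": 32},{"dx": -3.5,"dy": -3.4,"dz": -0.6,"az": -2.5,"hand": 32},{"dx": -4.1,"dy": -4.0,"dz": -0.6,"az": -2.5,"hand": 32},{"dx": -4.7,"dy": -4.6,"dz": -0.6,"az": -2.5,"hand": 32},{"dx": -5.3,"dy": -5.2,"dz": -0.6,"az": -2.5,"hand": 32},{"dx": -5.3,"dy": -5.2,"dz": -0.6,"az": -2.5,"hand": 32}], "newtons": 40}}

```text
schema error: expected keys dx, dy, dz, ax, ay, az, hand
```

All keys are needed in each row.

Call:
{"op": "servo_tool", "data": {"deltas": [{"dx": -0.9,"dy": -0.9,"dz": -0.2,"ax": 0,"ay": 0,"az": -0.6,"hand": 88},{"dx": -1.5,"dy": -1.5,"dz": -0.4,"ax": 0,"ay": 0,"az": -1.2,"hand": 60},{"dx": -2.1,"dy": -2.1,"dz": -0.6,"ax": 0,"ay": 0,"az": -1.8,"hand": 32},{"dx": -2.8,"dy": -2.8,"dz": -0.6,"ax": 0,"ay": 0,"az": -2.5,"hand": 32},{"dx": -3.5,"dy": -3.4,"dz": -0.6,"ax": 0,"ay": 0,"az": -2.5,"hand": 32},{"dx": -4.1,"dy": -4.0,"dz": -0.6,"ax": 0,"ay": 0,"az": -2.5,"hand": 32},{"dx": -4.7,"dy": -4.6,"dz": -0.6,"ax": 0,"ay": 0,"az": -2.5,"hand": 32},{"dx": -5.3,"dy": -5.2,"dz": -0.6,"ax": 0,"ay": 0,"az": -2.5,"hand": 32},{"dx": -5.3,"dy": -5.2,"dz": -0.6,"ax": 0,"ay": 0,"az": -2.5,"hand": 32}], "newtons": 40}}

```text
clock: 1.23
tool_pos: [0.3999, 0.1964, 0.2993]
eef_rot: [0.029, 1.0, -0.001, -0.0]
contact_force: [-0.2, 0.8, -0.7]
opening: 0.363
```

```bash
python3 - <<'E'
from tgt import *
g=t+Q@np.array([-.001,.048,.088+.006])
deltas(g+.1*Q[:,2],Rt)
s=r.get_state();print(s['opening'],s['contact_force'],s['q'])
E
```

```text
t 1.225 tcp [0.3999 0.1964 0.2993] deltas [ 0.2816 -5.2053  1.1719] turn [-0.062  -5.0032 -0.1285]
0.36313634051348814 [-0.173   0.7974 -0.6603] [-0.3423  0.4168 -0.3161  2.0284  0.1936  0.7262  0.7344]
```

Call:
{"op": "servo_tool", "data": {"deltas": [{"dx": 0,"dy": -0.8,"dz": 0,"ax": 0,"ay": -0.8,"az": 0,"hand": 32},{"dx": 0,"dy": -1.7,"dz": 0,"ax": 0,"ay": -1.7,"az": 0,"hand": 32},{"dx": 0,"dy": -2.6,"dz": 0,"ax": 0,"ay": -2.6,"az": 0,"hand": 32},{"dx": 0.1,"dy": -3.5,"dz": 0.2,"ax": 0,"ay": -3.5,"az": 0,"hand": 32},{"dx": 0.2,"dy": -4.4,"dz": 0.6,"ax": 0,"ay": -4.4,"az": -0.1,"hand": 32},{"dx": 0.3,"dy": -5.2,"dz": 1.0,"ax": -0.1,"ay": -5.0,"az": -0.1,"hand": 32},{"dx": 0.3,"dy": -5.2,"dz": 1.17,"ax": -0.1,"ay": -5.0,"az": -0.1,"hand": 32},{"dx": 0.3,"dy": -5.2,"dz": 1.17,"ax": -0.1,"ay": -5.0,"az": -0.1,"hand": 32}]}}

```text
clock: 2.22
tool_pos: [0.3569, -0.0852, 0.2287]
eef_rot: [-0.002, 0.991, -0.044, 0.125]
contact_force: [1.6, -0.8, 0.3]
opening: 0.365
```

```bash
python3 - <<'E'
from tgt import *
g=t+Q@np.array([-.001,.048,.088+.006])
deltas(g,Rt)
s=r.get_state();print(s['opening'],s['contact_force'],s['q'])
p_,d=eyes.snapshot('scene'); cv2.imwrite('pics/s1.png',cv2.resize(p_[180:330,280:480,::-1],(800,600)))
# tray refine from initial
for n in('top','scene'):
    C=cloud(np.load(n+'0.npy'),eyes.camera_model(n))
    k=(C[...,2]>.010)&(C[...,2]<.018)&(abs(C[...,0]-.43)<.09)&(abs(C[...,1]-.316)<.09)
    l,nn,st,ce=cv2.connectedComponentsWithStats(k.astype(np.uint8)); i=1+np.argmax(st[1:,4]); q=C[l==i][:,:2]; print(n,cv2.minAreaRect((q*1000).astype(np.float32)),len(q), q.min(0),q.max(0))
E
```

```text
t 2.225 tcp [ 0.3569 -0.0852  0.2287] deltas [-0.5762 -0.3926  1.66  ] turn [-0.6489 -2.5803  0.6333]
0.36461239084778035 [ 1.5593 -0.8125  0.3173] [ 0.6177  0.5132 -0.8803  2.5376  1.5775  0.5101 -0.0833]Traceback (most recent call last):
  File "<stdin>", line 10, in <module>
cv2.error: OpenCV(4.12.0) /io/opencv/modules/imgproc/src/convhull.cpp:143: error: (-215:Assertion failed) total >= 0 && (depth == CV_32F || depth == CV_32S) in function 'convexHull'
```

View pics/s1.png

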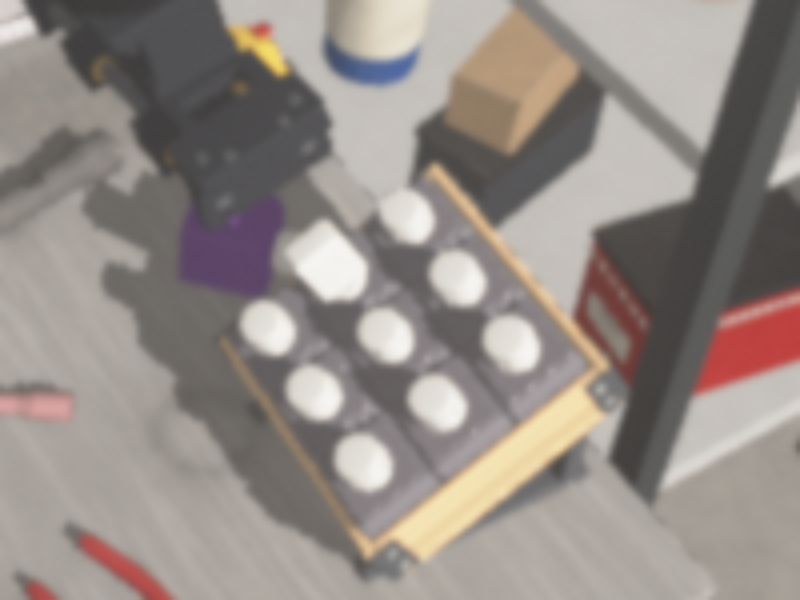

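```bash
cat >> tgt.py <<'E'
def tool(yaw,tilt):  # tilt: tool z forward by tilt from down
    return R.from_euler('z',yaw).as_matrix()@R.from_euler('y',-tilt,degrees=True).as_matrix()@np.diag([-1,1,-1.])
def tcp(jl,Rg,adv=.006): # grasp point in crate frame -> TCP
    return t+Q@np.array(jl)-adv*Rg[:,2]
E
python3 - <<'E'
from tgt import *
Rg=tool(p[3],15); print(Rg)
for h in(.06,0): g=tcp([-.001,.048,.088+h],Rg); print(g);deltas(g,Rg)
for n in('top','scene'):
    C=cloud(np.load(n+'0.npy'),eyes.camera_model(n))
    k=(C[...,2]>.008)&(C[...,2]<.019)&(abs(C[...,0]-.43)<.075)&(abs(C[...,1]-.316)<.075)
    q=C[k]; l=(q[:,0]>.36)
    q=q[l]; print(n,cv2.minAreaRect((q[:,:2]*1000).astype(np.float32)),len(q),q.min(0),q.max(0))
E
```

```text
[[-0.965   0.0431  0.2586]
 [ 0.0417  0.9991 -0.0112]
 [-0.2588  0.     -0.9659]]
[ 0.3864 -0.1156  0.1958]
t 2.275 tcp [ 0.3552 -0.0923  0.2279] deltas [-0.3698 -0.327   0.6812] turn [-0.7959 -0.0815  0.4604]
[ 0.4164 -0.1169  0.1438]
t 2.275 tcp [ 0.3552 -0.0923  0.2279] deltas [-0.6385 -0.2594  1.642 ] turn [-0.7959 -0.0815  0.4604]
top ((427.68255615234375, 313.9954528808594), (130.62075805664062, 130.357666015625), 87.63876342773438) 552 [0.3601 0.2462 0.008 ] [0.4949 0.381  0.019 ]
scene ((427.49493408203125, 314.66937255859375), (135.3849639892578, 131.59982299804688), 88.26780700683594) 306 [0.3605 0.2456 0.008 ] [0.4939 0.383  0.0178]
```

Call:
{"op": "servo_tool", "data": {"deltas": [{"dx": -0.2,"dy": -0.2,"dz": 0.1,"ax": -0.4,"ay": 0,"az": 0.2,"hand": 32},{"dx": -0.4,"dy": -0.3,"dz": 0.2,"ax": -0.8,"ay": 0,"az": 0.4,"hand": 32},{"dx": -0.4,"dy": -0.3,"dz": 0.2,"ax": -0.8,"ay": 0,"az": 0.4,"hand": 32}]}}

```text
clock: 2.65
tool_pos: [0.3824, -0.1058, 0.225]
eef_rot: [0.017, 0.992, -0.002, 0.125]
contact_force: [0.4, 1.1, 0.7]
opening: 0.366
```

```bash
python3 - <<'E'
from tgt import *
Rg=tool(p[3],15)
for h in(.06,0): g=tcp([-.001,.048,.088+h],Rg);deltas(g,Rg)
print(r.get_state()['q'])
E
```

```text
t 2.65 tcp [ 0.3824 -0.1058  0.225 ] deltas [ 0.0493 -0.1596  0.4897] turn [ 0.0151 -0.1148  0.0862]
t 2.65 tcp [ 0.3824 -0.1058  0.225 ] deltas [-0.2211 -0.1635  1.4524] turn [ 0.0151 -0.1148  0.0862]
[ 0.7152  0.5357 -0.816   2.4447  1.4689  0.3861  0.1516]
```

Call:
{"op": "servo_tool", "data": {"deltas": [{"dx": 0.05,"dy": -0.16,"dz": 0.25,"ax": 0,"ay": -0.1,"az": 0.1,"hand": 32},{"dx": 0.05,"dy": -0.16,"dz": 0.49,"ax": 0,"ay": -0.1,"az": 0.1,"hand": 32},{"dx": 0.05,"dy": -0.16,"dz": 0.49,"ax": 0,"ay": -0.1,"az": 0.1,"hand": 32}]}}

```text
clock: 3.02
tool_pos: [0.385, -0.114, 0.1953]
eef_rot: [0.019, 0.992, -0.001, 0.129]
contact_force: [-0.2, 0.4, 0.6]
opening: 0.363
```

```bash
python3 - <<'E'
from tgt import *
Rg=tool(p[3],15)
for h in(.06,0): g=tcp([-.001,.048,.088+h],Rg);deltas(g,Rg)
print(r.get_state()['q'])
p_,d=eyes.snapshot('scene'); cv2.imwrite('pics/s2.png',cv2.resize(p_[180:330,280:480,::-1],(800,600)))
E
```

```text
t 3.025 tcp [ 0.385  -0.114   0.1953] deltas [-0.0267 -0.0259 -0.0022] turn [ 0.0343 -0.0389  0.0359]
t 3.025 tcp [ 0.385  -0.114   0.1953] deltas [-0.2895 -0.0303  0.9627] turn [ 0.0343 -0.0389  0.0359]
[ 0.7281  0.6333 -0.8371  2.4751  1.7296  0.4528 -0.091 ]
```

View pics/s2.png

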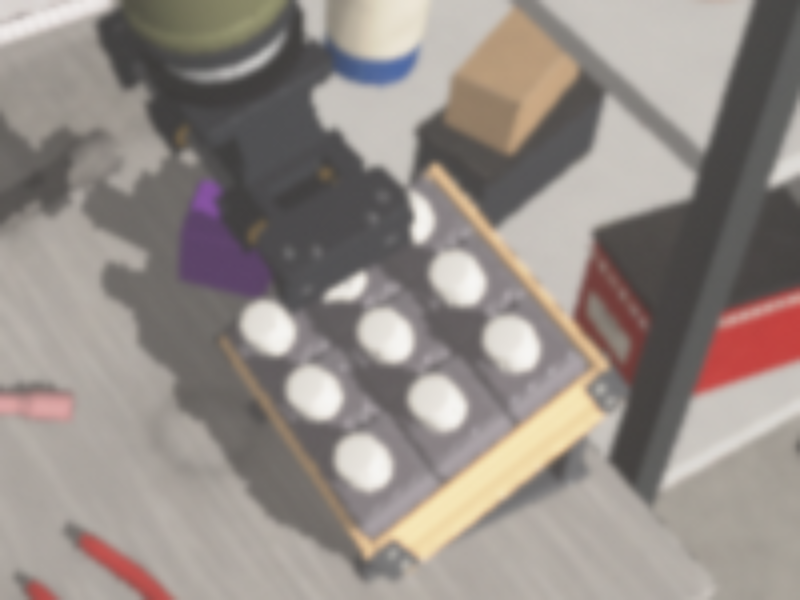

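Call:
{"op": "servo_tool", "data": {"deltas": [{"dx": -0.1,"dy": -0.03,"dz": 0.3,"ax": 0,"ay": 0,"az": 0,"hand": 32},{"dx": -0.2,"dy": -0.03,"dz": 0.6,"ax": 0,"ay": 0,"az": 0,"hand": 32},{"dx": -0.27,"dy": -0.03,"dz": 0.85,"ax": 0,"ay": 0,"az": 0,"hand": 32},{"dx": -0.29,"dy": -0.03,"dz": 0.96,"ax": 0,"ay": 0,"az": 0,"hand": 32},{"dx": -0.29,"dy": -0.03,"dz": 0.96,"ax": 0,"ay": 0,"az": 0,"hand": 32}]}}

```text
clock: 3.7
tool_pos: [0.4169, -0.1183, 0.1448]
eef_rot: [0.02, 0.991, -0.002, 0.129]
contact_force: [-0.9, -0.0, -0.4]
opening: 0.364
```

```bash
python3 - <<'E'
from tgt import *
Rg=tool(p[3],15)
g=tcp([-.001,.048,.088],Rg);deltas(g,Rg)
s=r.get_state();print(s['q'],s['contact_force'],s['opening']*88)
E
```

```text
t 3.7 tcp [ 0.4169 -0.1183  0.1448] deltas [0.0118 0.0229 0.0127] turn [ 0.018  -0.0233  0.0169]
[ 0.7062  0.8028 -0.8532  2.4343  1.8778  0.5822 -0.2059] [-0.8995 -0.0064 -0.3648] 32.00467609094846
```

Good: within 2 mm, no contact. Close.

Call:
{"op": "servo_tool", "data": {"deltas": [{"dx": 0,"dy": 0.02,"dz": 0,"ax": 0,"ay": 0,"az": 0,"hand": 24},{"dx": 0,"dy": 0.02,"dz": 0,"ax": 0,"ay": 0,"az": 0,"hand": 16},{"dx": 0,"dy": 0.02,"dz": 0,"ax": 0,"ay": 0,"az": 0,"hand": 8},{"dx": 0,"dy": 0.02,"dz": 0,"ax": 0,"ay": 0,"az": 0,"hand": 8},{"dx": 0,"dy": 0.02,"dz": 0,"ax": 0,"ay": 0,"az": 0,"hand": 8}], "newtons": 45}}

```text
clock: 4.32
tool_pos: [0.4169, -0.1173, 0.145]
eef_rot: [0.021, 0.991, -0.002, 0.13]
contact_force: [-2.2, 0.8, 7.1]
opening: 0.202
```

```bash
python3 - <<'E'
from tgt import *
Rg=tool(p[3],15)
for h in(.03,.06): g=tcp([-.001,.048,.088+h],Rg);deltas(g,Rg)
s=r.get_state();print(s['q'],s['contact_force'],s['opening']*88)
E
```

```text
t 4.325 tcp [ 0.4169 -0.1173  0.145 ] deltas [ 0.1441  0.008  -0.4659] turn [ 0.0163 -0.0149  0.0141]
t 4.325 tcp [ 0.4169 -0.1173  0.145 ] deltas [ 0.2743  0.009  -0.9487] turn [ 0.0163 -0.0149  0.0141]
[ 0.7047  0.8029 -0.8555  2.4354  1.8784  0.5848 -0.21  ] [-2.2415  0.7996  7.0604] 17.81660068152297
```

Call:
{"op": "servo_tool", "data": {"deltas": [{"dx": 0.03,"dy": 0,"dz": -0.1,"ax": 0,"ay": 0,"az": 0,"hand": 8},{"dx": 0.06,"dy": 0,"dz": -0.22,"ax": 0,"ay": 0,"az": 0,"hand": 8},{"dx": 0.09,"dy": 0,"dz": -0.34,"ax": 0,"ay": 0,"az": 0,"hand": 8},{"dx": 0.12,"dy": 0,"dz": -0.46,"ax": 0,"ay": 0,"az": 0,"hand": 8},{"dx": 0.15,"dy": 0,"dz": -0.58,"ax": 0,"ay": 0,"az": 0,"hand": 8},{"dx": 0.18,"dy": 0,"dz": -0.68,"ax": 0,"ay": 0,"az": 0,"hand": 8}]}}

```text
clock: 5.08
tool_pos: [0.3958, -0.1166, 0.1817]
eef_rot: [0.021, 0.991, -0.002, 0.129]
contact_force: [1.4, 0.3, -2.7]
opening: 0.198
```

```bash
python3 - <<'E'
from tgt import *
Rg=tool(p[3],15)
for h in(.06,.07): g=tcp([-.001,.048,.088+h],Rg);deltas(g,Rg)
s=r.get_state();print(s['q'],s['contact_force'],s['opening']*88)
p_,d=eyes.snapshot('scene'); cv2.imwrite('pics/s3.png',cv2.resize(p_[180:330,280:480,::-1],(800,600)))
E
```

```text
t 5.075 tcp [ 0.3958 -0.1166  0.1817] deltas [ 0.0914  0.0114 -0.2678] turn [ 0.0151 -0.02    0.0096]
t 5.075 tcp [ 0.3958 -0.1166  0.1817] deltas [ 0.1349  0.0117 -0.4287] turn [ 0.0151 -0.02    0.0096]
[ 0.7229  0.6819 -0.8423  2.461   1.7761  0.4907 -0.1294] [ 1.3958  0.32   -2.6801] 17.383271548914053
```

View pics/s3.png

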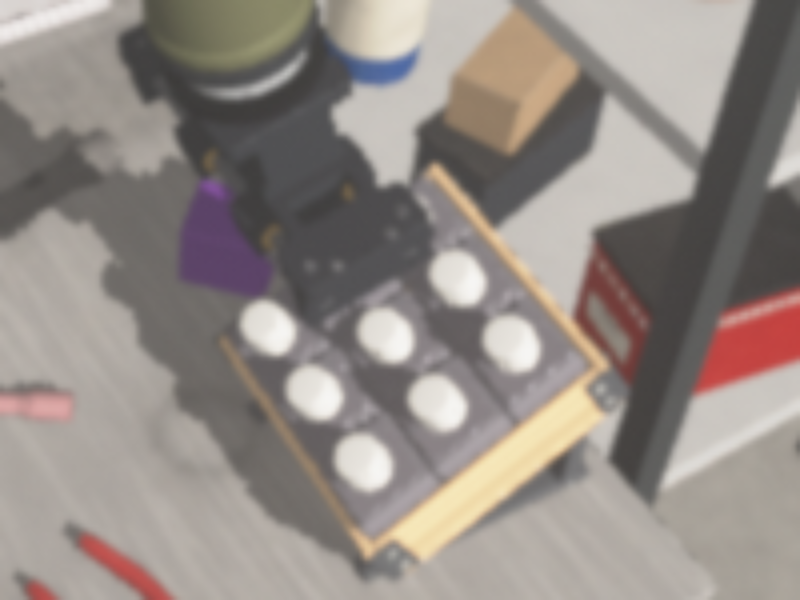

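Call:
{"op": "servo_tool", "data": {"deltas": [{"dx": 0.05,"dy": 0,"dz": -0.12,"ax": 0,"ay": 0,"az": 0,"hand": 8},{"dx": 0.09,"dy": 0,"dz": -0.25,"ax": 0,"ay": 0,"az": 0,"hand": 8},{"dx": 0.13,"dy": 0,"dz": -0.38,"ax": 0,"ay": 0,"az": 0,"hand": 8},{"dx": 0.13,"dy": 0,"dz": -0.45,"ax": 0,"ay": 0,"az": 0,"hand": 8},{"dx": 0.08,"dy": 0,"dz": -0.65,"ax": 0,"ay": 0,"az": 0,"hand": 8},{"dx": 0.0,"dy": 0,"dz": -0.95,"ax": 0,"ay": 0,"az": 0,"hand": 8},{"dx": -0.08,"dy": 0,"dz": -1.25,"ax": 0,"ay": 0,"az": 0,"hand": 8},{"dx": -0.15,"dy": 0,"dz": -1.5,"ax": 0,"ay": 0,"az": 0,"hand": 8}]}}

```text
clock: 6.12
tool_pos: [0.3814, -0.1162, 0.2713]
eef_rot: [0.021, 0.991, -0.003, 0.129]
contact_force: [0.4, -0.1, -2.5]
opening: 0.205
```

```bash
python3 - <<'E'
from tgt import *
deltas([.40,.10,.30],tool(p[3],0))
deltas([.4275,.3145,.24],tool(p[3],-15))
s=r.get_state();print(s['q'],s['contact_force'],s['opening']*88)
p_,d=eyes.snapshot('scene'); cv2.imwrite('pics/s4.png',cv2.resize(p_[150:330,260:480,::-1],(733,600)))
E
```

```text
t 6.125 tcp [ 0.3814 -0.1162  0.2713] deltas [-0.276   3.6124 -0.4201] turn [0.005  2.4785 0.0133]
t 6.125 tcp [ 0.3814 -0.1162  0.2713] deltas [-0.3177  7.2031  0.6268] turn [0.0033 4.9785 0.014 ]
[ 0.807   0.4171 -0.8411  2.3751  0.9902  0.3658  0.6636] [ 0.4347 -0.1341 -2.5309] 18.06071014519738
```

View pics/s4.png

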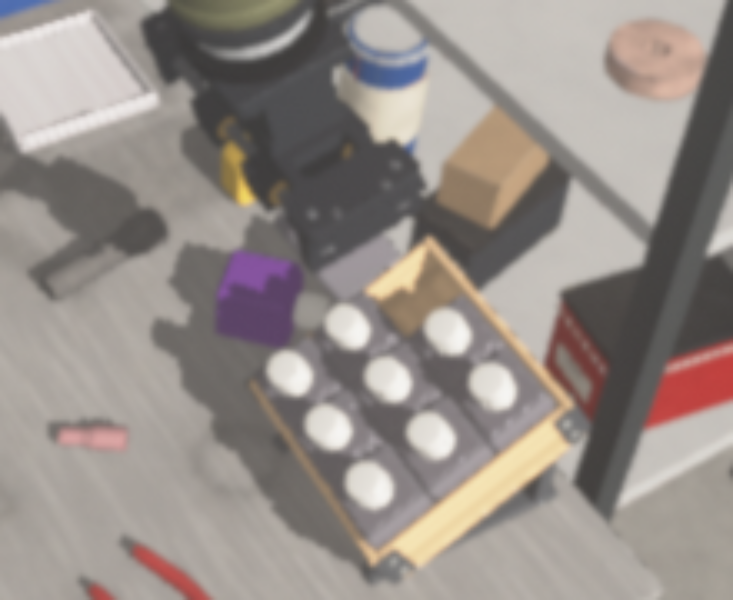

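Call:
{"op": "servo_tool", "data": {"deltas": [{"dx": 0,"dy": 0.2,"dz": -0.1,"ax": 0,"ay": 0.2,"az": 0,"hand": 8},{"dx": 0,"dy": 0.6,"dz": -0.2,"ax": 0,"ay": 0.5,"az": 0,"hand": 8},{"dx": -0.1,"dy": 1.1,"dz": -0.3,"ax": 0,"ay": 0.8,"az": 0,"hand": 8},{"dx": -0.1,"dy": 1.6,"dz": -0.4,"ax": 0,"ay": 1.1,"az": 0,"hand": 8},{"dx": -0.2,"dy": 2.1,"dz": -0.4,"ax": 0,"ay": 1.5,"az": 0,"hand": 8},{"dx": -0.2,"dy": 2.6,"dz": -0.4,"ax": 0,"ay": 1.8,"az": 0,"hand": 8},{"dx": -0.3,"dy": 3.1,"dz": -0.4,"ax": 0,"ay": 2.1,"az": 0,"hand": 8},{"dx": -0.3,"dy": 3.6,"dz": -0.4,"ax": 0,"ay": 2.5,"az": 0,"hand": 8},{"dx": -0.3,"dy": 4.1,"dz": -0.4,"ax": 0,"ay": 2.5,"az": 0,"hand": 8},{"dx": -0.3,"dy": 4.4,"dz": -0.4,"ax": 0,"ay": 2.5,"az": 0,"hand": 8}]}}

```text
clock: 7.42
tool_pos: [0.4041, 0.1484, 0.2982]
eef_rot: [0.02, 1.0, 0.001, -0.001]
contact_force: [-0.1, 0.3, -3.3]
opening: 0.198
```

```bash
python3 - <<'E'
from tgt import *
deltas([.4275,.3145,.24],tool(p[3],-15))
s=r.get_state();print(s['q'],s['contact_force'],s['opening']*88)
E
```

```text
t 7.425 tcp [0.4041 0.1484 0.2982] deltas [-0.2777  2.7808  0.9737] turn [0.0115 2.4848 0.0236]
[ 0.1894  0.5295 -0.9865  2.0505  0.5816  0.8684  0.4006] [-0.072   0.323  -3.2835] 17.435462149933247
```

Call:
{"op": "servo_tool", "data": {"deltas": [{"dx": 0,"dy": 0.3,"dz": 0,"ax": 0,"ay": 0.3,"az": 0,"hand": 8},{"dx": 0,"dy": 0.7,"dz": 0,"ax": 0,"ay": 0.6,"az": 0,"hand": 8},{"dx": -0.1,"dy": 1.1,"dz": 0.2,"ax": 0,"ay": 1.0,"az": 0,"hand": 8},{"dx": -0.1,"dy": 1.5,"dz": 0.4,"ax": 0,"ay": 1.4,"az": 0,"hand": 8},{"dx": -0.2,"dy": 1.9,"dz": 0.6,"ax": 0,"ay": 1.8,"az": 0,"hand": 8},{"dx": -0.28,"dy": 2.3,"dz": 0.8,"ax": 0,"ay": 2.2,"az": 0,"hand": 8},{"dx": -0.28,"dy": 2.6,"dz": 0.97,"ax": 0,"ay": 2.5,"az": 0,"hand": 8},{"dx": -0.28,"dy": 2.78,"dz": 0.97,"ax": 0,"ay": 2.5,"az": 0,"hand": 8},{"dx": -0.28,"dy": 2.78,"dz": 0.97,"ax": 0,"ay": 2.5,"az": 0,"hand": 8}]}}

```text
clock: 8.55
tool_pos: [0.4273, 0.3137, 0.2407]
eef_rot: [0.02, 0.991, 0.003, -0.131]
contact_force: [0.3, -0.7, -2.5]
opening: 0.201
```

```bash
python3 - <<'E'
from tgt import *
Rg=tool(p[3],-15)
deltas([.4275,.3145,.24],Rg)
s=r.get_state();print(s['q'],s['contact_force'],s['opening']*88)
for n in('scene','top'):
    p_,d=eyes.snapshot(n); np.save(n+'5.npy',d); cv2.imwrite(f'pics/{n}5.png',p_[...,::-1])
a=cv2.imread('pics/scene5.png')[90:230,190:400]; b=cv2.imread('pics/top5.png')[140:260,180:340]
cv2.imwrite('pics/z5.png',np.hstack([cv2.resize(a,(400,300)),cv2.resize(b,(400,300))]))
E
```

```text
t 8.55 tcp [0.4273 0.3137 0.2407] deltas [-0.0054  0.0136  0.0105] turn [ 0.0071 -0.0121  0.0268]
[-0.1303  0.8394 -0.9391  1.6792  0.4829  1.1057  0.3392] [ 0.3207 -0.7168 -2.4544] 17.727993785517278
```

View pics/z5.png

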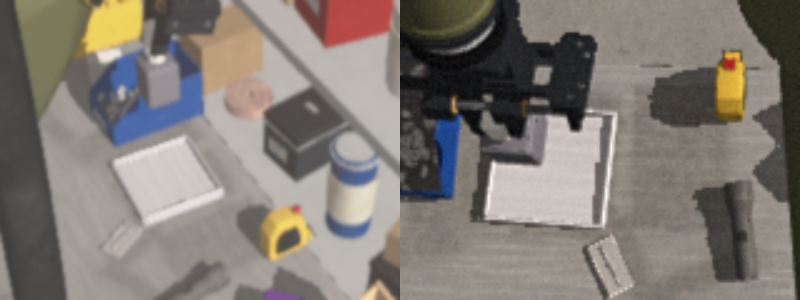

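```bash
python3 - <<'E'
from tgt import *
for n in('scene','top'):
    C=cloud(np.load(n+'5.npy'),eyes.camera_model(n))
    k=(abs(C[...,0]-.4275)<.06)&(abs(C[...,1]-.3145)<.04)&(C[...,2]>.10)&(C[...,2]<.30)
    q=C[k]; print(n,len(q))
    for z in np.arange(.13,.27,.01):
        a=q[(q[:,2]>=z)&(q[:,2]<z+.01)]
        if len(a): print(round(z,2),len(a),a.min(0)[:2],a.max(0)[:2])
    # normals by local gradient
    gx=np.roll(C,-2,1)-np.roll(C,2,1); gy=np.roll(C,-2,0)-np.roll(C,2,0); N=np.cross(gx,gy); N/=np.linalg.norm(N,axis=-1,keepdims=True)+1e-9
    b=k&(C[...,2]<.22)
    for ax,nm in((0,'x'),(1,'y'),(2,'z')):
        s=b&(abs(N[...,ax])>.85); 
        if s.sum()>6:
            P=C[s]; c=P.mean(0); 
            print(nm,s.sum(),np.median(N[s],0),c)
E
```

```text
scene 853
0.14 14 [0.4005 0.2898] [0.4421 0.3258]
0.15 64 [0.3982 0.2878] [0.4435 0.3335]
0.16 69 [0.3979 0.2873] [0.4436 0.3357]
0.17 67 [0.3982 0.2873] [0.4442 0.3376]
0.18 74 [0.3988 0.2878] [0.4457 0.3308]
0.19 112 [0.3984 0.2877] [0.446  0.3373]
0.2 92 [0.4025 0.2882] [0.4447 0.3337]
0.21 21 [0.4079 0.2942] [0.4308 0.3211]
0.22 52 [0.4072 0.2891] [0.4307 0.3371]
0.23 49 [0.408  0.2887] [0.4368 0.3329]
0.24 58 [0.4078 0.2859] [0.4356 0.3375]
0.25 62 [0.4081 0.2873] [0.4337 0.3421]
0.26 24 [0.4193 0.2858] [0.4257 0.3408]
0.27 5 [0.4216 0.2817] [0.4246 0.2946]
x 146 [ 0.9286  0.0469 -0.017 ] [0.4083 0.3087 0.1802]
y 188 [ 0.0577  0.957  -0.0227] [0.4215 0.292  0.1787]
z 40 [-0.0066  0.0956 -0.9535] [0.4173 0.3052 0.2014]
top 582
0.14 1 [0.3998 0.2943] [0.3998 0.2943]
0.15 23 [0.3998 0.2881] [0.4417 0.3275]
0.16 37 [0.3992 0.2881] [0.4437 0.3343]
0.17 35 [0.3992 0.2882] [0.4437 0.3337]
0.18 37 [0.3992 0.2882] [0.4409 0.3322]
0.19 58 [0.399  0.2878] [0.4381 0.3368]
0.2 135 [0.4   0.289] [0.4358 0.3353]
0.21 7 [0.4086 0.297 ] [0.4111 0.3195]
0.22 28 [0.4087 0.2892] [0.426  0.3352]
0.23 36 [0.4085 0.2906] [0.418  0.3357]
0.24 39 [0.4088 0.2902] [0.4379 0.3367]
0.25 73 [0.4088 0.304 ] [0.4372 0.3385]
0.26 19 [0.421  0.3203] [0.4367 0.337 ]
0.27 2 [0.4305 0.3287] [0.4323 0.329 ]
x 131 [ 0.986   0.0083 -0.0655] [0.4055 0.3099 0.1894]
y 114 [-0.0085  0.9844 -0.0298] [0.4189 0.2946 0.1853]
z 28 [ 0.2183 -0.0018 -0.9199] [0.407  0.3109 0.2031]
```

Call:
{"op": "servo_tool", "data": {"deltas": [{"dx": -0.08,"dy": 0.02,"dz": 0.2,"ax": 0,"ay": 0,"az": 0,"hand": 8},{"dx": -0.18,"dy": 0.04,"dz": 0.5,"ax": 0,"ay": 0,"az": 0,"hand": 8},{"dx": -0.28,"dy": 0.04,"dz": 0.8,"ax": 0,"ay": 0,"az": 0,"hand": 8},{"dx": -0.37,"dy": 0.04,"dz": 1.1,"ax": 0,"ay": 0,"az": 0,"hand": 8},{"dx": -0.45,"dy": 0.04,"dz": 1.4,"ax": 0,"ay": 0,"az": 0,"hand": 8},{"dx": -0.53,"dy": 0.04,"dz": 1.65,"ax": 0,"ay": 0,"az": 0,"hand": 8},{"dx": -0.58,"dy": 0.04,"dz": 1.85,"ax": 0,"ay": 0,"az": 0,"hand": 8},{"dx": -0.62,"dy": 0.04,"dz": 1.99,"ax": 0,"ay": 0,"az": 0,"hand": 8},{"dx": -0.62,"dy": 0.04,"dz": 1.99,"ax": 0,"ay": 0,"az": 0,"hand": 8}]}}

```text
clock: 9.78
tool_pos: [0.4323, 0.3153, 0.1152]
eef_rot: [0.021, 0.991, 0.003, -0.132]
contact_force: [-0.8, -0.9, -2.5]
opening: 0.201
```

```bash
python3 - <<'E'
from tgt import *
Rg=tool(p[3],-15)
deltas([.432,.3155,.24-.1427],Rg)
s=r.get_state();print(s['q'],s['contact_force'],s['opening']*88)
C=cloud(eyes.snapshot('scene')[1],eyes.camera_model('scene'))
k=(abs(C[...,0]-.43)<.035)&(abs(C[...,1]-.3145)<.035)&(C[...,2]>.018)&(C[...,2]<.075);q=C[k]
for z in np.arange(.02,.08,.01):
    a=q[(q[:,2]>=z)&(q[:,2]<z+.01)]
    if len(a): print(round(z,2),len(a),a.min(0)[:2],a.max(0)[:2])
print(np.sort(q[:,2])[-20:])
E
```

```text
t 9.775 tcp [0.4323 0.3153 0.1152] deltas [-0.0725  0.0023  0.2903] turn [ 0.0044 -0.0259  0.0148]
[-0.1833  1.0065 -0.8299  1.7444  0.6293  0.9008  0.2738] [-0.8306 -0.8897 -2.5405] 17.65926888943121
0.02 38 [0.4027 0.2902] [0.4512 0.3323]
0.03 59 [0.4033 0.2888] [0.4466 0.3366]
0.04 53 [0.4037 0.2879] [0.4486 0.3365]
0.05 60 [0.4037 0.2886] [0.4494 0.3326]
0.06 60 [0.4031 0.2903] [0.4487 0.3379]
0.07 68 [0.4046 0.2896] [0.4514 0.3384]
[0.0742 0.0742 0.0743 0.0743 0.0744 0.0744 0.0744 0.0744 0.0744 0.0745
 0.0745 0.0746 0.0746 0.0746 0.0746 0.0747 0.0749 0.0749 0.0749 0.075 ]
```

Upright, about 18 mm above the floor. Lower slowly.

Call:
{"op": "servo_tool", "data": {"deltas": [{"dx": -0.02,"dy": 0,"dz": 0.08,"ax": 0,"ay": 0,"az": 0,"hand": 8},{"dx": -0.04,"dy": 0,"dz": 0.15,"ax": 0,"ay": 0,"az": 0,"hand": 8},{"dx": -0.06,"dy": 0,"dz": 0.21,"ax": 0,"ay": 0,"az": 0,"hand": 8},{"dx": -0.07,"dy": 0,"dz": 0.25,"ax": 0,"ay": 0,"az": 0,"hand": 8},{"dx": -0.07,"dy": 0,"dz": 0.28,"ax": 0,"ay": 0,"az": 0,"hand": 8},{"dx": -0.07,"dy": 0,"dz": 0.28,"ax": 0,"ay": 0,"az": 0,"hand": 8}]}}

```text
clock: 10.58
tool_pos: [0.4324, 0.3155, 0.099]
eef_rot: [0.021, 0.991, 0.003, -0.131]
contact_force: [0.4, -2.3, 4.4]
opening: 0.2
```

Call:
{"op": "servo_tool", "data": {"deltas": [{"dx": 0,"dy": 0,"dz": 0,"ax": 0,"ay": 0,"az": 0,"hand": 20},{"dx": 0,"dy": 0,"dz": 0,"ax": 0,"ay": 0,"az": 0,"hand": 24},{"dx": 0,"dy": 0,"dz": 0,"ax": 0,"ay": 0,"az": 0,"hand": 30},{"dx": 0,"dy": 0,"dz": 0,"ax": 0,"ay": 0,"az": 0,"hand": 36},{"dx": 0,"dy": 0,"dz": 0,"ax": 0,"ay": 0,"az": 0,"hand": 40}]}}

```text
clock: 11.2
tool_pos: [0.4321, 0.3155, 0.0983]
eef_rot: [0.021, 0.991, 0.003, -0.132]
contact_force: [-0.1, 0.2, -0.2]
opening: 0.452
```

```bash
python3 - <<'E'
from tgt import *
s=r.get_state();print(s['contact_force'],s['opening']*88)
C=cloud(eyes.snapshot('scene')[1],eyes.camera_model('scene'))
k=(abs(C[...,0]-.43)<.035)&(abs(C[...,1]-.3145)<.035)&(C[...,2]>.018)&(C[...,2]<.11);q=C[k]
for z in np.arange(.02,.11,.01):
    a=q[(q[:,2]>=z)&(q[:,2]<z+.01)]
    if len(a): print(round(z,2),len(a),a.min(0)[:2],a.max(0)[:2])
E
```

```text
[-0.1492  0.1706 -0.2406] 39.794972901670235
0.02 53 [0.4032 0.2892] [0.4508 0.3398]
0.03 61 [0.403  0.2877] [0.4505 0.3374]
0.04 57 [0.403  0.2881] [0.4472 0.3365]
0.05 103 [0.4031 0.2892] [0.45   0.3389]
0.06 31 [0.4079 0.2947] [0.439 0.333]
0.07 25 [0.4133 0.2827] [0.4318 0.3439]
0.08 51 [0.413  0.2813] [0.4354 0.3482]
0.09 59 [0.4128 0.2802] [0.4381 0.347 ]
0.1 59 [0.4131 0.2797] [0.4323 0.3464]
```

Standing. Retreat along the tool axis.

Call:
{"op": "servo_tool", "data": {"deltas": [{"dx": 0,"dy": 0,"dz": -0.2,"ax": 0,"ay": 0,"az": 0,"hand": 44},{"dx": 0,"dy": 0,"dz": -0.6,"ax": 0,"ay": 0,"az": 0,"hand": 44},{"dx": 0,"dy": 0,"dz": -1.0,"ax": 0,"ay": 0,"az": 0,"hand": 44},{"dx": 0.2,"dy": 0,"dz": -1.5,"ax": 0,"ay": 0,"az": 0,"hand": 44},{"dx": 0.4,"dy": 0,"dz": -2.0,"ax": 0,"ay": 0,"az": 0,"hand": 44},{"dx": 0.4,"dy": 0,"dz": -2.4,"ax": 0,"ay": 0,"az": 0,"hand": 44},{"dx": 0.4,"dy": 0,"dz": -2.4,"ax": 0,"ay": 0,"az": 0,"hand": 44}]}}

```text
clock: 12.12
tool_pos: [0.4475, 0.3156, 0.2457]
eef_rot: [0.021, 0.991, 0.005, -0.13]
contact_force: [-0.4, 0.1, -0.6]
opening: 0.498
```

```bash
python3 - <<'E'
from tgt import *
s=r.get_state();print(s['clock'],s['tool_pos'],s['contact_force'])
P,d=eyes.snapshot('scene'); C=cloud(d,eyes.camera_model('scene'))
k=(abs(C[...,0]-.43)<.04)&(abs(C[...,1]-.3145)<.04)&(C[...,2]>.018)&(C[...,2]<.125);q=C[k]
for z in np.arange(.02,.12,.01):
    a=q[(q[:,2]>=z)&(q[:,2]<z+.01)]
    if len(a): print(round(z,2),len(a),a.min(0)[:2],a.max(0)[:2])
cv2.imwrite('pics/s6.png',cv2.resize(P[90:340,190:450,::-1],(624,600)))
E
```

```text
12.125 [0.4475 0.3156 0.2457] [-0.4304  0.086  -0.6141]
0.02 50 [0.4023 0.2907] [0.4508 0.3317]
0.03 56 [0.4028 0.2895] [0.4504 0.3392]
0.04 56 [0.4033 0.2877] [0.4477 0.3342]
0.05 116 [0.4041 0.2875] [0.4512 0.3398]
0.06 56 [0.4046 0.2948] [0.447  0.3309]
0.07 31 [0.4124 0.3052] [0.4418 0.3238]
0.08 33 [0.4134 0.3058] [0.4426 0.3224]
0.09 34 [0.4126 0.3026] [0.443  0.3213]
0.1 50 [0.4127 0.3032] [0.4447 0.324 ]
0.11 19 [0.4168 0.307 ] [0.4397 0.3226]
```

View pics/s6.png

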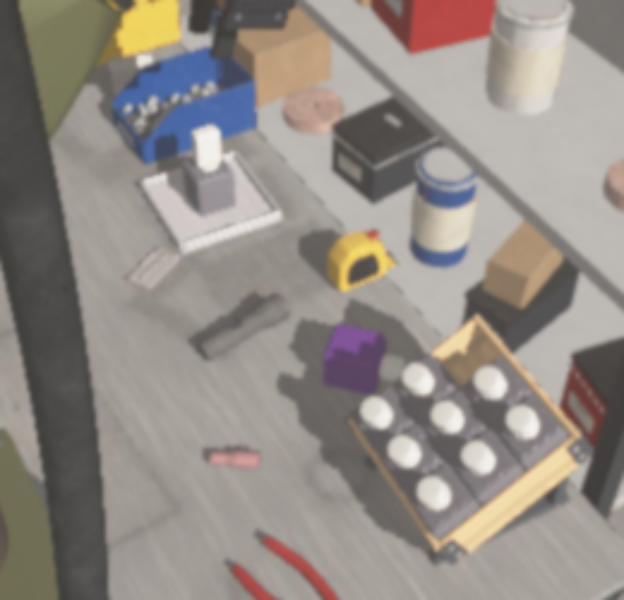

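```bash
python3 -c "
from plant import r
print(r.finish_job())"
```

```text
the job is handed in; nothing more can be done
None
```

The brush jar (middle row, left) is out of the crate and standing upright in the tray, and I handed the job in at about 12 s. `finish_job` gave no verdict.

- **Draw:** I gripped the handle and drew it about 70 mm square to the crate floor, then straight up. The arm could not reach the full 30° tilt above the crate, because one joint came close to its range limit. I held the handle at 15° instead and allowed for that when setting down.
- **Placing:** I lowered it slowly until the force showed contact, then opened the fingers and backed off. The last depth view puts its centre near (0.427, 0.314), against a tray centre of (0.4275, 0.3145). It stands upright, with its handle top about 0.11 m above the table.
- **Other jars:** All eight plain jars are still standing in the crate. The one from the upper left slid down the slope into the empty place, where it stands square.
- **Bystanders:** The torch, tape measure and coupon look unmoved in the last picture, though I did not measure them. The gripper ended clear of everything, with contact force below 1 N.

No check failed or disagreed.

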